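# Feel for the latched key after the shake

## Robot

A 6-joint arm with a two-finger parallel gripper is mounted at the origin on the work surface. World frame = base frame: x ahead of the robot, y to its left, z up, the work surface at z = 0. Lengths are in mm, angles in rad, forces in N, time in s.
With the tool pointing down it reaches from about 350 to 875 mm from the base axis. Payload 4.2 kg.
Tool frame: the origin (TCP) lies midway between the tips of the shut fingers; the grasp point (between the pads) lies 19 mm behind it; z points along the fingers, y is the direction in which the jaws open and shut (so a half turn about z gives the same grasp; the last joint's range is limited). The gripper opens to 85 mm and grips with 20 to 120 N. Pads are 22 mm wide; open, the fingers measure 114 mm over their backs; the gripper's body (76 mm by 85 mm) begins 54 mm behind the grasp point. The pads swing forward as they close: fully open they stand 13 mm farther back than shut.
Start: joints at [1.37, 0.385, 0.008, 0, -1.194, -0.259], TCP at [277.322, 560.082, 231.312] pointing down, gripper open.
Joint ranges: [-3.14, 3.14], [-1.21, 2.06], [-1.07, 1.41], [-3.16, 2.05], [-2.99, -0.16], [-3.1, 3.1]. Speed limits (rad/s): [2.79, 2.79, 3.14, 3.14, 3.14, 3.14].

## Interface

Orientations are given as a unit quaternion [x, y, z, w].
In Python, from bench import read_state, get_image, job_done, search_frame, regions_of gives the robot as it stands.
- The arm moves only by the tool servo_tool, never from a script. Its arguments are lists of equal length, an entry for each row: "turn": the turn, a rotation vector about the world's x, y, z in rad, a list of three; "dp": the shift along the world's x, y, z in m, a list of three; "fingers": the finger opening in m, from 0 to 0.0854. In form: {"turn": [[rx, ry, rz], ...], "dp": [[tx, ty, tz], ...], "fingers": [fingers, ...]}. A call has exactly 5 rows; each row shifts and turns the pose as measured when the row begins; what a row does not reach is not made up. A row lasts 1/8 s, in which the tool goes at most 62.5 mm and 10.7 degrees, less where a joint would pass 70% of its speed; a pose out of reach is approached as far as the arm can. A call is refused whole if a number of a shift passes 0.0625 or a number of a turn 0.188, either way. A call with a gripper value outside its range is refused whole. The fingers move at their own pace and stop on an object; the grip force is fixed at half the most. Time passes only in rows, so rows that do not move let the fingers close, or fill a call up. It gives the time, the measured TCP pose, the force and the opening at its end, in the units of the state.
- read_state(): the state, without advancing time (a new reading comes with each control period).
- get_image(name): name is "side" or "top" or "wrist"; returns a dict with "img" (420x560x3 uint8, red, green, blue), "vfov" (degrees; the focal length in pixels is half the picture's height over the tangent of half this angle, whatever the lens; pixels are square), "cx", "cy" (the principal point, pixels), "k1" (the pictures are not rectified: a ray, as slopes to the right and down, at radius r is drawn at 1 + k1 r^2 times it, then the intrinsics apply), "world_from_camera" (4x4, takes a point from camera to world coordinates); the wrist camera has in their place "mount" (4x4, takes a point from camera to tool coordinates, whose origin is the TCP and whose axes are the flange's). Camera axes: x right, y down, z forward; pixel columns grow to the right and rows downward; lengths in mm; the calibration is good to about 2 mm. A picture is of the moment at which its call begins: read the wrist's pose just before it. There is no depth.
- job_done(): hands the job in, once; it reports no verdict.
Trained networks look in the newest picture that a camera, given by its name, has taken for a name from the list of things; names that differ only in an ending like _2 or _b are one class to them, and where a whole thing is asked for, a point or a joint stands for the part that bears it (a point fixed in the world has none). Each returns a list of dicts, best first, with "score" (0 to 1); they miss things now and then, are a little off and sometimes report something else, mostly with a low value. They report only what shows in the picture. A call takes as long as a camera call.
- search_frame(query, camera): "box" ([left, top, width, height] in pixels, round what is visible of it).
- regions_of(query, camera): "region" (420x560 bool, what is visible of it) and "box" ([left, top, width, height] in pixels, round what is visible of it).
The state is a dict: "clock": time; "joints": joint angles; "joint_vel": joint speeds; "joint_efforts": joint torques, N m; "position": TCP position; "ee_rot": TCP orientation; "contact_force": force on the tool from outside, world axes, zero at the start; "wrist_torque": the same for the moment, N m; "gripper_width": finger opening in mm.
Only numpy, scipy, OpenCV 4.12 (cv2) and the standard library are available. Lean on these libraries where they do the work, as an engineer would, in place of code of your own. Each camera call takes 0.05 s, during which the arm holds its last target. There are 200 camera calls.

## Task

The display unit bolted to the table has just come through a vibration run, and one of the four identical push-push keys in front of its screen has latched itself down. With a fingertip, tap all four keys lightly in turn to feel which one it is, from the left-hand key (one dot) to the right-hand key (four dots) as seen from the robot, without pushing a raised key in; only then press the latched key home so that it lets go and all four stand raised. Leave the loose things round the unit where they are and pick nothing up.

Things in the scene. Friction and masses are not known exactly. Their poses are not given: they have to be found in the camera images.
- display_unit: Display unit, fixed face up: plate 215 x 300 x 14 mm, grey housing, flat face 72 mm above the table. Origin: centre of the underside; z up, x to the far side, y left along the key row. Dark screen 110 x 196 mm centred at x +30 mm; on its robot side, at x -60 mm, four keys at y +66, +22, -22, -66 mm, all else on the face under 2 mm proud. White dots (1 to 4) lie on the robot's side of each key.
- key1: Key 1 from the left (left-hand (+y)), 1 dot. Black cap 22 x 22 mm, origin at the centre of its top: 82 mm above the table when raised, 3.3 mm lower when latched. Goes straight down, 6.5 mm from raised to home. Push-push: pushed over 5.6 mm down and let go, it latches, or comes up if it was latched. Moves at about 3.5 N when raised (2.5 mm down at 5 N), 5.5 N when latched; 8 N holds it home.
- key2: Key 2 from the left (second), 2 dots. Black cap 22 x 22 mm, origin at the centre of its top: 82 mm above the table when raised, 3.3 mm lower when latched. Goes straight down, 6.5 mm from raised to home. Push-push: pushed over 5.6 mm down and let go, it latches, or comes up if it was latched. Moves at about 3.5 N when raised (2.5 mm down at 5 N), 5.5 N when latched; 8 N holds it home.
- key3: Key 3 from the left (third), 3 dots. Black cap 22 x 22 mm, origin at the centre of its top: 82 mm above the table when raised, 3.3 mm lower when latched. Goes straight down, 6.5 mm from raised to home. Push-push: pushed over 5.6 mm down and let go, it latches, or comes up if it was latched. Moves at about 3.5 N when raised (2.5 mm down at 5 N), 5.5 N when latched; 8 N holds it home.
- key4: Key 4 from the left (right-hand (-y)), 4 dots. Black cap 22 x 22 mm, origin at the centre of its top: 82 mm above the table when raised, 3.3 mm lower when latched. Goes straight down, 6.5 mm from raised to home. Push-push: pushed over 5.6 mm down and let go, it latches, or comes up if it was latched. Moves at about 3.5 N when raised (2.5 mm down at 5 N), 5.5 N when latched; 8 N holds it home.
- hex_key: Loose bystander: L-shaped black hexagon key of 8 mm bar lying flat, long leg 150 mm along its x, short leg 45 mm to +y. Origin on the work surface under the middle of the long leg.
- tape_roll: Loose bystander: roll of green-blue tape lying flat, 90 mm outer and 76 mm inner diameter, 24 mm high. Origin: centre of its underside.
- cap_screw: Loose bystander: dark steel cap screw standing on its head, head 24 mm across and 16 mm high, shank 16 mm, 60 mm high in all. Origin: centre of its underside.
- sensor_block: Loose bystander: 34 mm aluminium cube with a round steel vibration sensor on top, 56 mm high in all. Origin: centre of its underside. It stands between the robot and the key row.

How it is judged (in metres and radians):
On the way, in this order (a step that is already met when the one before it is completed fails the run):
1. a fingertip has tapped key 1 (felt at least 0.3 N on it) (contact force between the fingers and key1 above 0.3 N), for 0.02 s.
2. a fingertip has tapped key 2 (felt at least 0.3 N on it) (contact force between the fingers and key2 above 0.3 N), for 0.02 s.
3. a fingertip has tapped key 3 (felt at least 0.3 N on it) (contact force between the fingers and key3 above 0.3 N), for 0.02 s.
4. a fingertip has tapped key 4 (felt at least 0.3 N on it) (contact force between the fingers and key4 above 0.3 N), for 0.02 s.
5. the latched key has been pressed and has come up: all four keys stand raised (z of each of key1, key2, key3, key4 in the frame of display_unit above 0.0805 m), for 0.2 s.
At the end, for the whole second after the job is handed in: All four keys stand raised (each cap's top within 1.5 mm of its full height of 82 mm above the unit's underside) and the hexagon key, tape roll, cap screw and sensor block are within 15 mm of where they were (all of step 5 and distance of each of hex_key, tape_roll, cap_screw, sensor_block from where it was at the start of the episode below 0.015 m); the robot touches nothing.
It fails at once if a raised key was pushed in (4.8 mm or more) instead of being tapped lightly ((z of key1 in the frame of display_unit below 0.0772 m and distance of key1 from where it was at the start of the episode above 0.0042 m) or (z of key2 in the frame of display_unit below 0.0772 m and distance of key2 from where it was at the start of the episode above 0.0042 m) or (z of key3 in the frame of display_unit below 0.0772 m and distance of key3 from where it was at the start of the episode above 0.0042 m) or (z of key4 in the frame of display_unit below 0.0772 m and distance of key4 from where it was at the start of the episode above 0.0042 m)).
It fails at once if the hexagon key was moved by more than 15 mm or lifted (distance of hex_key from where it was at the start of the episode above 0.015 m).
It fails at once if the tape roll was moved by more than 15 mm or lifted (distance of tape_roll from where it was at the start of the episode above 0.015 m).
It fails at once if the cap screw was moved by more than 15 mm or lifted (distance of cap_screw from where it was at the start of the episode above 0.015 m).
It fails at once if the sensor block was moved by more than 15 mm or lifted (distance of sensor_block from where it was at the start of the episode above 0.015 m).
It also fails if it takes over 54 s, if anything falls off the work surface, if the arm or the gripper's body presses on something with over 40 N, if the wrist force passes 120 N, or if a joint passes its speed limit or range.

## Working session

There is one attempt and no reset: what is moved stays moved. The work goes in short steps, Python scripts to look and compute and a tool call to move; the robot and the scene stay as the last step left them, time stands still between calls to the robot, and variables do not carry over. Pictures are saved under pics/ and viewed, about 8 in all and at most 12, crops included, and the job is handed in when it is done.

Besides the shell and the picture viewer there is one more tool, called after "Request:" as name(argument=value, ...), one argument or row to a line, values as JSON. servo_tool: Moves the arm, as the interface text tells. Its arguments: {"type":"object","properties":{"turn":{"type":"array","items":{"type":"array","items":{"type":"number"}}},"dp":{"type":"array","items":{"type":"array","items":{"type":"number"}}},"fingers":{"type":"array","items":{"type":"number"}}},"required":["turn","dp","fingers"]}

```bash
ls; mkdir -p pics; cat > h.py <<'E'
import numpy as np, cv2
from bench import *
def ray(c,u,v,W=None):
    f=c["img"].shape[0]/2/np.tan(np.radians(c["vfov"])/2)
    x,y=(u-c["cx"])/f,(v-c["cy"])/f
    rd=np.hypot(x,y); r=rd
    for _ in range(20): r=rd/(1+c["k1"]*r*r)
    s=r/rd if rd>0 else 1
    W=np.array(c["world_from_camera"]) if W is None else W
    return W[:3,3],W[:3,:3]@np.array([x*s,y*s,1])
def at(c,u,v,z,W=None):
    o,d=ray(c,u,v,W); return o+d*(z-o[2])/d[2]
def proj(c,p,W=None):
    W=np.array(c["world_from_camera"]) if W is None else W
    q=W[:3,:3].T@(np.asarray(p)-W[:3,3]); x,y=q[:2]/q[2]
    f=c["img"].shape[0]/2/np.tan(np.radians(c["vfov"])/2); k=1+c["k1"]*(x*x+y*y)
    return c["cx"]+f*x*k,c["cy"]+f*y*k
def save(c,n): cv2.imwrite("pics/"+n,c["img"][:,:,::-1])
E
python3 - <<'E'
from h import *
s=read_state(); print({k:np.round(v,3) for k,v in s.items()})
for n in ("top","side"):
    c=get_image(n); save(c,n+"0.png"); print(n,c["vfov"],c["k1"],np.round(c["world_from_camera"],2).tolist())
    for q in ("display_unit","key1","sensor_block","cap_screw","tape_roll","hex_key"):
        for d in search_frame(q,n)[:5]:
            b=d["box"]; print(q,round(d["score"],2),np.round(b,1), np.round(at(c,b[0]+b[2]/2,b[1]+b[3]/2,82 if 'key1'==q else 72 if 'disp' in q else 20),0))
E
```

```text
pics
{'clock': np.float64(0.0), 'joints': array([ 1.370e+00,  3.860e-01,  7.000e-03, -1.000e-03, -1.194e+00,
       -2.590e-01]), 'joint_vel': array([0.   , 0.001, 0.001, 0.   , 0.001, 0.001]), 'joint_efforts': array([ 0.0000e+00, -3.9229e+01,  1.8839e+01,  4.1860e+00, -5.0000e-03,
       -0.0000e+00]), 'position': array([277.089, 559.565, 230.21 ]), 'ee_rot': array([ 0.974, -0.228, -0.   ,  0.001]), 'contact_force': array([ 0.196, -0.176, -0.854]), 'wrist_torque': array([-0.025,  0.07 , -0.063]), 'gripper_width': np.float64(85.428)}
top 53.97232601527045 -0.10930532777084026 [[0.01, -0.99, 0.1, 471.25], [-1.0, -0.01, -0.01, 25.89], [0.01, -0.1, -1.0, 971.01], [0.0, 0.0, 0.0, 1.0]]
display_unit 0.74 [200.8 120.2 145.1 121.2] [607.  42.  72.]
key1 0.51 [248.5 194.7  12.3   6.4] [568.  82.  82.]
key1 0.47 [290.6 205.9  11.1   9.1] [542.  -9.  82.]
sensor_block 0.78 [234.4 247.3  19.   18.3] [439. 108.  20.]
sensor_block 0.43 [158.1 103.2  37.2  37. ] [755. 275.  20.]
tape_roll 0.94 [155.5 105.1  40.6  38.7] [749. 277.  20.]
hex_key 0.66 [156.6 105.6  39.   37.1] [749. 276.  20.]
hex_key 0.55 [367.7 182.5  22.9  70. ] [ 532. -205.   20.]
side 50.205395232049035 -0.14537897378020512 [[0.84, -0.38, 0.38, 221.22], [-0.54, -0.6, 0.59, -489.45], [0.0, -0.7, -0.71, 714.97], [0.0, 0.0, 0.0, 1.0]]
key1 0.52 [268.7 192.5  11.9  12.3] [563.  79.  82.]
key1 0.49 [274.1 209.1  12.7  12.1] [548.  33.  82.]
key1 0.41 [281.1 224.2  14.4  13.3] [538. -10.  82.]
sensor_block 0.97 [207.7 220.4  19.3  23.5] [442. 114.  20.]
cap_screw 0.62 [240.6 149.2   7.7  21.4] [607. 293.  20.]
cap_screw 0.38 [269.7 195.1  12.1  12.7] [594. 126.  20.]
tape_roll 0.83 [279.8 135.2  37.5  22.6] [750. 266.  20.]
tape_roll 0.33 [269.7 192.3  12.   16.4] [595. 129.  20.]
hex_key 0.68 [307.3 296.2  77.6  57.2] [ 533. -206.   20.]
```

```bash
python3 - <<'E'
import cv2
a=cv2.imread("pics/top0.png")[90:290,130:400]; cv2.imwrite("pics/t1.png",cv2.resize(a,None,fx=2.95,fy=2.95,interpolation=2))
a=cv2.imread("pics/side0.png")[120:320,180:400]; cv2.imwrite("pics/s1.png",cv2.resize(a,None,fx=3,fy=3,interpolation=2))
E
```

```text
(no output)
```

View pics/t1.png

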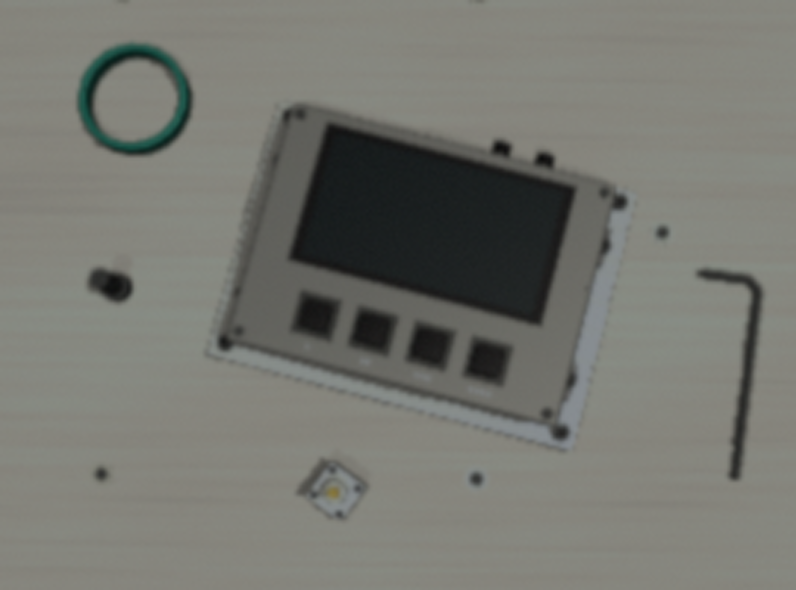

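View pics/s1.png

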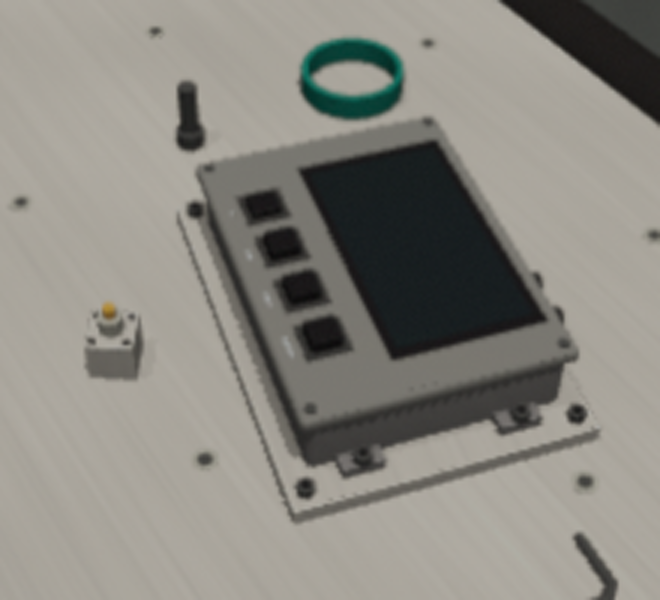

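The top crop shows the keys at (316,316), (373,331), (431,347) and (488,361), with the screen behind them. The side crop shows the same layout, with the sensor block on the robot side near keys 1 and 2. Next I fit the unit pose from both views.

```bash
python3 - <<'E'
from h import *
from scipy.optimize import least_squares
M=[[-60,66,80],[-60,22,80],[-60,-22,80],[-60,-66,80],[85,98,72],[85,-98,72],[-25,-98,72],[-25,98,72]]
T=np.array([(316,316),(373,331),(431,347),(488,361),(327,125),(575,187),(541,324),(291,259)])/2.95+[130,90]
S=np.array([(265,206),(282,245),(303,290),(323,336),(301,170),(437,142),(545,318),(394,357)])/3+[180,120]
ct,cs=get_image("top"),get_image("side")
def res(p,sets):
    R=np.array([[np.cos(p[2]),-np.sin(p[2])],[np.sin(p[2]),np.cos(p[2])]]); r=[]
    for c,P in sets:
        for m,q in zip(M,P): r+=list(np.array(proj(c,[*(R@m[:2]+p[:2]),m[2]]))-q)
    return r
for n,sets in (("t",[(ct,T)]),("s",[(cs,S)]),("b",[(ct,T),(cs,S)])):
    o=least_squares(res,[620,40,-.25],args=(sets,)); p=o.x
    R=np.array([[np.cos(p[2]),-np.sin(p[2])],[np.sin(p[2]),np.cos(p[2])]])
    print(n,p.round(3),np.sqrt(np.mean(o.fun**2)).round(2),[(R@m[:2]+p[:2]).round(1).tolist() for m in M[:4]])
for q in [(333,492),(110,285)]: print(at(ct,q[0]/2.95+130,q[1]/2.95+90,50).round(0))
E
```

```text
t [ 6.11885e+02  4.17240e+01 -2.42000e-01] 0.54 [[569.5, 120.2], [558.9, 77.5], [548.4, 34.8], [537.8, -8.0]]
s [6.11945e+02 5.55870e+01 5.86000e-01] 24.37 [[525.5, 77.4], [549.8, 40.7], [574.1, 4.1], [598.4, -32.6]]
b [6.14235e+02 4.73540e+01 4.00000e-02] 20.16 [[551.6, 110.9], [553.4, 66.9], [555.2, 23.0], [556.9, -21.0]]
[440. 108.  50.]
[595. 283.  50.]
```

```bash
python3 - <<'E'
from h import *
from scipy.optimize import least_squares
M=[[-60,66,80],[-60,22,80],[-60,-22,80],[-60,-66,80],[85,98,72],[85,-98,72],[-25,-98,72],[-25,98,72]]
T=np.array([(316,316),(373,331),(431,347),(488,361),(327,125),(575,187),(541,324),(291,259)])/2.95+[130,90]
S=np.array([(265,206),(282,245),(303,290),(323,336),(437,142),(545,318),(394,357),(301,170)])/3+[180,120]
ct,cs=get_image("top"),get_image("side")
def res(p,sets):
    R=np.array([[np.cos(p[2]),-np.sin(p[2])],[np.sin(p[2]),np.cos(p[2])]]); r=[]
    for c,P in sets:
        for m,q in zip(M,P): r+=list(np.array(proj(c,[*(R@m[:2]+p[:2]),m[2]]))-q)
    return r
for n,sets in (("s",[(cs,S)]),("b",[(ct,T),(cs,S)])):
    o=least_squares(res,[620,40,-.25],args=(sets,)); p=o.x
    R=np.array([[np.cos(p[2]),-np.sin(p[2])],[np.sin(p[2]),np.cos(p[2])]])
    print(n,p.round(3),np.sqrt(np.mean(o.fun**2)).round(2),[(R@m[:2]+p[:2]).round(1).tolist() for m in M[:4]])
E
```

```text
s [ 6.12783e+02  4.06100e+01 -2.43000e-01] 1.14 [[570.4, 119.1], [559.8, 76.4], [549.3, 33.7], [538.7, -9.0]]
b [ 6.12408e+02  4.11820e+01 -2.42000e-01] 0.92 [[570.0, 119.7], [559.4, 76.9], [548.9, 34.2], [538.3, -8.5]]
```

Request:
servo_tool(
  turn=[
    [0,0,0],
    [0,0,0],
    [0,0,0],
    [0,0,0],
    [0,0,0],
  ],
  dp=[
    [0.029,-0.044,0],
    [0.029,-0.044,0],
    [0.029,-0.044,0],
    [0.029,-0.044,0],
    [0.029,-0.044,0],
  ],
  fingers=[0,0,0,0,0],
)

```text
clock: 1.52
position: [423.9, 336.9, 231.1]
ee_rot: [0.975, -0.224, 0.001, -0.001]
contact_force: [0.6, -0.1, 0.8]
gripper_width: -0.2
```

Request:
servo_tool(
  turn=[
    [0,0,0],
    [0,0,0],
    [0,0,0],
    [0,0,0],
    [0,0,0],
  ],
  dp=[
    [0.029,-0.043,-0.018],
    [0.029,-0.043,-0.022],
    [0.029,-0.043,-0.022],
    [0.029,-0.043,-0.022],
    [0.029,-0.044,-0.022],
  ],
  fingers=[0,0,0,0,0],
)

```text
clock: 2.15
position: [574.7, 114.9, 126.3]
ee_rot: [0.975, -0.223, 0.004, -0.005]
contact_force: [0.9, 0.5, 0.9]
gripper_width: -0.1
```

Request:
servo_tool(
  turn=[
    [0,0,0],
    [0,0,0],
    [0,0,0],
    [0,0,0],
    [0,0,0],
  ],
  dp=[
    [-0.005,0.005,-0.014],
    [0,0,-0.01],
    [0,0,-0.006],
    [0,0,0],
    [0,0,0],
  ],
  fingers=[0,0,0,0,0],
)

```text
clock: 2.78
position: [570.2, 119.3, 94.5]
ee_rot: [0.975, -0.224, 0.004, -0.004]
contact_force: [-0.2, 0.1, 0.6]
gripper_width: -0.2
```

```bash
python3 - <<'E'
from h import *
from scipy.spatial.transform import Rotation as Ro
for i in range(3):
    s=read_state(); print(s["position"].round(2),s["contact_force"].round(2),s["joint_vel"].round(3))
    c=get_image("side") if i==0 else get_image("wrist")
    if i==0: save(c,"s2.png"); a=c["img"][120:320,180:400,::-1]
W=np.eye(4); W[:3,:3]=Ro.from_quat(s["ee_rot"]).as_matrix(); W[:3,3]=s["position"]; W=W@np.array(c["mount"])
for p in [(570,119.7,82),(559.4,76.9,82),(548.9,34.2,82),(538.3,-8.5,82)]: print(np.round(proj(c,p,W),0))
w=c["img"][:,:,::-1].copy()
for p in [(559.4,76.9,82),(548.9,34.2,82),(538.3,-8.5,82),(570,119.7,82)]:
    q=proj(c,p,W); cv2.drawMarker(w,(int(round(q[0])),int(round(q[1]))),(0,0,255),0,12,1)
a=cv2.resize(a,(462,420),interpolation=2); o=np.hstack([a,w]); cv2.imwrite("pics/sw.png",cv2.resize(o,(800,330),interpolation=3))
E
```

```text
[570.15 119.26  94.5 ] [-0.16  0.09  0.55] [ 0.008 -0.004  0.     0.001 -0.    -0.   ]
[570.15 119.23  94.53] [ 0.07 -0.64  0.82] [-0.005  0.002  0.001 -0.001  0.    -0.001]
[570.15 119.04  94.49] [ 0.05 -0.24  0.46] [-0.005  0.004 -0.002 -0.    -0.001 -0.   ]
[282. 259.]
[359. 245.]
[436. 230.]
[512. 215.]
```

View pics/sw.png

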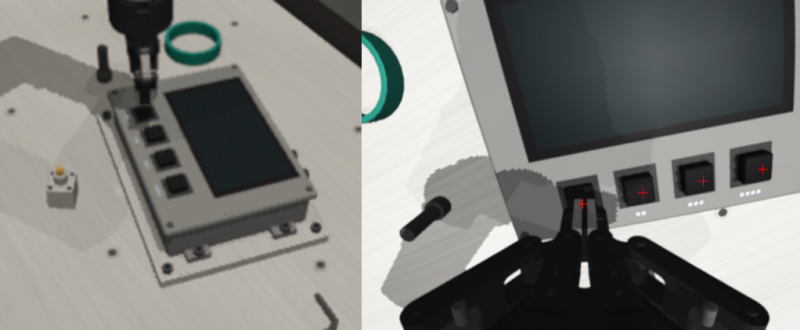

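The wrist view shows the fingertip over key 1. The keys appear about 3 mm further left and further out than the marks, so I add a small correction. Now I lower gently.

Request:
servo_tool(
  turn=[
    [0,0,0],
    [0,0,0],
    [0,0,0],
    [0,0,0],
    [0,0,0],
  ],
  dp=[
    [0.001,0.002,-0.006],
    [0,0,-0.004],
    [0,0,-0.001],
    [0,0,0],
    [0,0,0],
  ],
  fingers=[0,0,0,0,0],
)

```text
clock: 3.55
position: [571.3, 121.1, 82.8]
ee_rot: [0.975, -0.224, 0.004, -0.004]
contact_force: [0.1, 0.1, -0.8]
gripper_width: 0.0
```

Request:
servo_tool(
  turn=[
    [0,0,0],
    [0,0,0],
    [0,0,0],
    [0,0,0],
    [0,0,0],
  ],
  dp=[
    [0,0,-0.001],
    [0,0,0],
    [0,0,0],
    [0,0,0],
    [0,0,0],
  ],
  fingers=[0,0,0,0,0],
)

```text
clock: 4.18
position: [571.5, 121.0, 82.1]
ee_rot: [0.975, -0.224, 0.004, -0.005]
contact_force: [0.4, 0.3, -1.1]
gripper_width: -0.4
```

Request:
servo_tool(
  turn=[
    [0,0,0],
    [0,0,0],
    [0,0,0],
    [0,0,0],
    [0,0,0],
  ],
  dp=[
    [0,0,-0.001],
    [0,0,0],
    [0,0,0],
    [0,0,0],
    [0,0,0],
  ],
  fingers=[0,0,0,0,0],
)

```text
clock: 4.8
position: [571.5, 121.0, 81.0]
ee_rot: [0.975, -0.224, 0.004, -0.005]
contact_force: [-0.1, 1.5, -0.1]
gripper_width: 0.0
```

Request:
servo_tool(
  turn=[
    [0,0,0],
    [0,0,0],
    [0,0,0],
    [0,0,0],
    [0,0,0],
  ],
  dp=[
    [0,0,-0.001],
    [0,0,0],
    [0,0,0],
    [0,0,0],
    [0,0,0],
  ],
  fingers=[0,0,0,0,0],
)

```text
clock: 5.42
position: [571.4, 121.0, 79.9]
ee_rot: [0.975, -0.224, 0.004, -0.005]
contact_force: [-0.8, 0.4, 0.5]
gripper_width: -0.1
```

Request:
servo_tool(
  turn=[
    [0,0,0],
    [0,0,0],
    [0,0,0],
    [0,0,0],
    [0,0,0],
  ],
  dp=[
    [0,0,-0.001],
    [0,0,0],
    [0,0,0],
    [0,0,0],
    [0,0,0],
  ],
  fingers=[0,0,0,0,0],
)

```text
clock: 6.05
position: [571.5, 121.1, 78.9]
ee_rot: [0.975, -0.224, 0.004, -0.005]
contact_force: [-0.4, 0.0, 0.0]
gripper_width: -0.1
```

Request:
servo_tool(
  turn=[
    [0,0,0],
    [0,0,0],
    [0,0,0],
    [0,0,0],
    [0,0,0],
  ],
  dp=[
    [0,0,-0.001],
    [0,0,0],
    [0,0,0],
    [0,0,0],
    [0,0,0],
  ],
  fingers=[0,0,0,0,0],
)

```text
clock: 6.68
position: [571.6, 121.1, 78.8]
ee_rot: [0.975, -0.224, 0.004, -0.005]
contact_force: [-0.9, 0.5, 1.7]
gripper_width: 0.1
```

Request:
servo_tool(
  turn=[
    [0,0,0],
    [0,0,0],
    [0,0,0],
    [0,0,0],
    [0,0,0],
  ],
  dp=[
    [0,0,-0.0015],
    [0,0,0],
    [0,0,0],
    [0,0,0],
    [0,0,0],
  ],
  fingers=[0,0,0,0,0],
)

```text
clock: 7.3
position: [571.6, 121.1, 78.7]
ee_rot: [0.975, -0.224, 0.005, -0.005]
contact_force: [-0.4, 0.1, 3.4]
gripper_width: -0.1
```

```bash
python3 - <<'E'
from h import *
for i in range(6):
    s=read_state(); print(s["position"].round(2),s["contact_force"].round(2),s["wrist_torque"].round(2)); get_image("side")
E
```

```text
[571.55 121.09  78.72] [-0.42  0.13  3.36] [-0.04  0.4   0.01]
[571.54 121.07  78.72] [-1.85  0.15  2.31] [ 0.    0.44 -0.02]
[571.56 121.08  78.73] [-1.3   0.12  3.06] [-0.06  0.42 -0.02]
[571.55 121.08  78.71] [-1.01  1.2   2.9 ] [-0.06  0.41  0.05]
[571.54 121.06  78.72] [-1.02 -1.37  3.3 ] [-0.02  0.36 -0.  ]
[571.54 121.07  78.73] [-1.04  0.65  4.24] [-0.08  0.36 -0.02]
```

Key 1 is felt at z = 78.7, which is the latched height. Next is key 2, for comparison.

Request:
servo_tool(
  turn=[
    [0,0,0],
    [0,0,0],
    [0,0,0],
    [0,0,0],
    [0,0,0],
  ],
  dp=[
    [0,0,0.014],
    [-0.004,-0.018,0.002],
    [-0.0066,-0.0248,0],
    [0,0,0],
    [0,0,0],
  ],
  fingers=[0,0,0,0,0],
)

```text
clock: 8.22
position: [560.2, 75.4, 95.5]
ee_rot: [0.974, -0.224, 0.005, -0.005]
contact_force: [-0.2, 0.1, 0.4]
gripper_width: -0.2
```

Request:
servo_tool(
  turn=[
    [0,0,0],
    [0,0,0],
    [0,0,0],
    [0,0,0],
    [0,0,0],
  ],
  dp=[
    [0.0005,0.003,-0.006],
    [0,0,-0.004],
    [0,0,-0.001],
    [0,0,0],
    [0,0,0],
  ],
  fingers=[0,0,0,0,0],
)

```text
clock: 8.85
position: [560.9, 79.8, 83.0]
ee_rot: [0.975, -0.223, 0.004, -0.005]
contact_force: [-0.4, 0.1, -0.1]
gripper_width: 0.0
```

Request:
servo_tool(
  turn=[
    [0,0,0],
    [0,0,0],
    [0,0,0],
    [0,0,0],
    [0,0,0],
  ],
  dp=[
    [0,0,-0.001],
    [0,0,0],
    [0,0,-0.001],
    [0,0,0],
    [0,0,0],
  ],
  fingers=[0,0,0,0,0],
)

```text
clock: 9.48
position: [561.2, 79.9, 82.2]
ee_rot: [0.975, -0.223, 0.005, -0.005]
contact_force: [0.1, -0.5, 1.6]
gripper_width: -0.2
```

Request:
servo_tool(
  turn=[
    [0,0,0],
    [0,0,0],
    [0,0,0],
    [0,0,0],
    [0,0,0],
  ],
  dp=[
    [0,0,-0.0015],
    [0,0,0],
    [0,0,0],
    [0,0,0],
    [0,0,0],
  ],
  fingers=[0,0,0,0,0],
)

```text
clock: 10.1
position: [561.2, 79.9, 81.2]
ee_rot: [0.975, -0.223, 0.005, -0.005]
contact_force: [-1.3, 0.4, 3.7]
gripper_width: -0.1
```

Key 2 is raised: contact at about 82.2, yielding at 3.7 N. Key 3 next.

Request:
servo_tool(
  turn=[
    [0,0,0],
    [0,0,0],
    [0,0,0],
    [0,0,0],
    [0,0,0],
  ],
  dp=[
    [0,0,0.012],
    [-0.004,-0.018,0.002],
    [-0.0066,-0.0248,0],
    [0,0.001,0],
    [0,0,0],
  ],
  fingers=[0,0,0,0,0],
)

```text
clock: 10.72
position: [549.7, 35.2, 95.3]
ee_rot: [0.975, -0.224, 0.005, -0.005]
contact_force: [-0.2, -0.2, 0.8]
gripper_width: 0.1
```

Request:
servo_tool(
  turn=[
    [0,0,0],
    [0,0,0],
    [0,0,0],
    [0,0,0],
    [0,0,0],
  ],
  dp=[
    [0,0,-0.006],
    [0,0,-0.004],
    [0,0,-0.001],
    [0,0,0],
    [0,0,0],
  ],
  fingers=[0,0,0,0,0],
)

```text
clock: 11.35
position: [549.8, 36.3, 82.8]
ee_rot: [0.975, -0.223, 0.005, -0.005]
contact_force: [-0.7, -0.1, 0.3]
gripper_width: -0.0
```

Request:
servo_tool(
  turn=[
    [0,0,0],
    [0,0,0],
    [0,0,0],
    [0,0,0],
    [0,0,0],
  ],
  dp=[
    [0,0,-0.001],
    [0,0,0],
    [0,0,-0.001],
    [0,0,0],
    [0,0,0],
  ],
  fingers=[0,0,0,0,0],
)

```text
clock: 11.98
position: [550.1, 36.3, 82.2]
ee_rot: [0.975, -0.223, 0.005, -0.005]
contact_force: [-1.2, -0.4, 3.1]
gripper_width: -0.2
```

Request:
servo_tool(
  turn=[
    [0,0,0],
    [0,0,0],
    [0,0,0],
    [0,0,0],
    [0,0,0],
  ],
  dp=[
    [0,0,-0.0015],
    [0,0,0],
    [0,0,0],
    [0,0,0],
    [0,0,0],
  ],
  fingers=[0,0,0,0,0],
)

```text
clock: 12.6
position: [550.1, 36.3, 81.0]
ee_rot: [0.975, -0.223, 0.005, -0.005]
contact_force: [-1.9, 0.9, 5.0]
gripper_width: 0.2
```

Key 3 is raised. Key 4 next.

Request:
servo_tool(
  turn=[
    [0,0,0],
    [0,0,0],
    [0,0,0],
    [0,0,0],
    [0,0,0],
  ],
  dp=[
    [0,0,0.012],
    [-0.004,-0.018,0.002],
    [-0.0066,-0.0248,0],
    [0,0.001,0],
    [0,0,0],
  ],
  fingers=[0,0,0,0,0],
)

```text
clock: 13.22
position: [538.7, -8.1, 95.2]
ee_rot: [0.975, -0.223, 0.005, -0.005]
contact_force: [0.5, -0.1, 0.7]
gripper_width: -0.2
```

Request:
servo_tool(
  turn=[
    [0,0,0],
    [0,0,0],
    [0,0,0],
    [0,0,0],
    [0,0,0],
  ],
  dp=[
    [0,0,-0.006],
    [0,0,-0.004],
    [0,0,-0.001],
    [0,0,0],
    [0,0,0],
  ],
  fingers=[0,0,0,0,0],
)

```text
clock: 13.85
position: [538.9, -7.0, 82.8]
ee_rot: [0.975, -0.222, 0.005, -0.005]
contact_force: [0.0, -0.5, -0.1]
gripper_width: 0.3
```

Request:
servo_tool(
  turn=[
    [0,0,0],
    [0,0,0],
    [0,0,0],
    [0,0,0],
    [0,0,0],
  ],
  dp=[
    [0,0,-0.001],
    [0,0,0],
    [0,0,-0.001],
    [0,0,0],
    [0,0,0],
  ],
  fingers=[0,0,0,0,0],
)

```text
clock: 14.48
position: [539.1, -7.0, 82.1]
ee_rot: [0.975, -0.222, 0.005, -0.005]
contact_force: [-2.2, 0.3, 3.4]
gripper_width: -0.1
```

Key 4 is raised too: contact at 82.1 with 3.4 N. Key 1 is therefore the latched one, so I go back to it.

Request:
servo_tool(
  turn=[
    [0,0,0],
    [0,0,0],
    [0,0,0],
    [0,0,0],
    [0,0,0],
  ],
  dp=[
    [0,0,0.015],
    [0.006,0.025,0.005],
    [0.012,0.05,0],
    [0.012,0.048,0],
    [0.0,0.0,0],
  ],
  fingers=[0,0,0,0,0],
)

```text
clock: 15.1
position: [571.5, 119.3, 105.9]
ee_rot: [0.975, -0.223, 0.008, -0.007]
contact_force: [0.1, -0.0, -0.6]
gripper_width: 0.6
```

Request:
servo_tool(
  turn=[
    [0,0,0],
    [0,0,0],
    [0,0,0],
    [0,0,0],
    [0,0,0],
  ],
  dp=[
    [0,0.001,-0.012],
    [0,0,-0.006],
    [0,0,-0.004],
    [0,0,-0.001],
    [0,0,0],
  ],
  fingers=[0,0,0,0,0],
)

```text
clock: 15.72
position: [570.4, 117.3, 81.3]
ee_rot: [0.974, -0.225, 0.007, -0.006]
contact_force: [-0.1, 0.1, -0.7]
gripper_width: -0.0
```

Request:
servo_tool(
  turn=[
    [0,0,0],
    [0,0,0],
    [0,0,0],
    [0,0,0],
    [0,0,0],
  ],
  dp=[
    [0,0,-0.002],
    [0,0,-0.002],
    [0,0,-0.003],
    [0,0,-0.003],
    [0,0,-0.003],
  ],
  fingers=[0,0,0,0,0],
)

```text
clock: 16.35
position: [570.7, 117.1, 75.5]
ee_rot: [0.975, -0.224, 0.008, -0.006]
contact_force: [-7.6, 0.2, 18.8]
gripper_width: -0.1
```

It is home at z = 75.5 with 19 N. Now release.

Request:
servo_tool(
  turn=[
    [0,0,0],
    [0,0,0],
    [0,0,0],
    [0,0,0],
    [0,0,0],
  ],
  dp=[
    [0,0,0.005],
    [0,0,0.015],
    [0,0,0.03],
    [0,0,0.03],
    [-0.02,0.04,0.03],
  ],
  fingers=[0,0,0,0,0],
)

```text
clock: 16.98
position: [550.3, 155.8, 188.9]
ee_rot: [0.974, -0.225, 0.007, -0.005]
contact_force: [0.7, 0.9, -0.1]
gripper_width: -0.1
```

Request:
servo_tool(
  turn=[
    [0,0,0],
    [0,0,0],
    [0,0,0],
    [0,0,0],
    [0,0,0],
  ],
  dp=[
    [-0.025,0.05,0.01],
    [-0.025,0.05,0],
    [-0.025,0.05,0],
    [-0.02,0.04,0],
    [0,0,0],
  ],
  fingers=[0,0,0,0,0],
)

```text
clock: 17.6
position: [453.2, 354.5, 206.0]
ee_rot: [0.974, -0.225, 0.011, -0.01]
contact_force: [-0.6, -0.5, -0.3]
gripper_width: 0.1
```

```bash
python3 - <<'E'
from h import *
s=read_state(); print(s["clock"],s["position"].round(1),s["contact_force"].round(1))
b=cv2.imread("pics/side0.png")[165:250,245:315]
c=get_image("side"); a=c["img"][165:250,245:315,::-1]
cv2.imwrite("pics/cmp.png",np.hstack([cv2.resize(x,(395,480),interpolation=2) for x in (b,a)]))
for q in ("sensor_block","cap_screw","tape_roll","hex_key"): print(q,[np.round(d["box"],1) for d in search_frame(q,"side")[:1]])
E
```

```text
17.6 [453.2 354.5 206. ] [-0.6 -0.5 -0.3]
sensor_block [array([211.5, 219.8,  18.9,  24.6])]
cap_screw [array([238.8, 148.6,   9.8,  21.5])]
tape_roll [array([278.6, 135.2,  37.4,  21.9])]
hex_key [array([307. , 297. ,  77.5,  56.9])]
```

View pics/cmp.png

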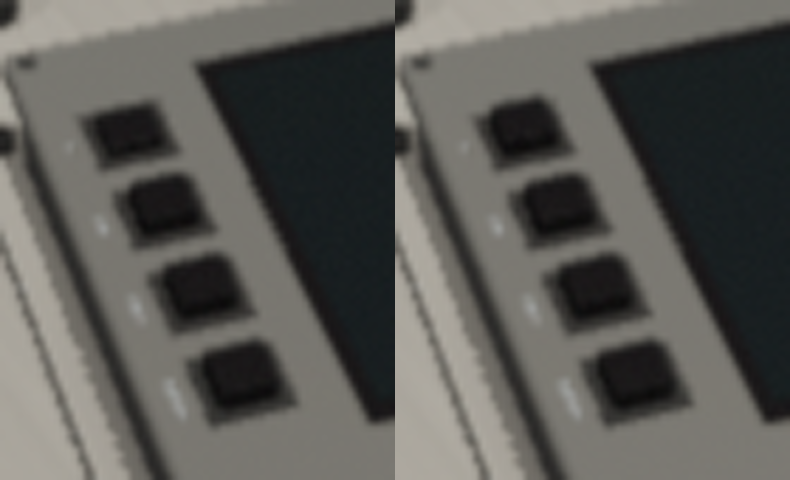

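Before (left), key 1 sits low. After (right), it stands raised like the other three. The sensor block's box shifted about 4 px, so I check that with an image difference before handing in.

```bash
python3 - <<'E'
from h import *
c=get_image("side"); a=cv2.imread("pics/side0.png")[:,:,::-1]
for n,(x,y,w,h) in dict(block=(200,212,36,40),screw=(234,144,18,30),hexk=(303,292,86,66)).items():
    t=np.ascontiguousarray(a[y:y+h,x:x+w]); R=np.ascontiguousarray(c["img"][y-8:y+h+8,x-8:x+w+8])
    m=cv2.matchTemplate(R,t,cv2.TM_CCOEFF_NORMED); v,_,_,l=(lambda r:(r[1],0,0,r[3]))(cv2.minMaxLoc(m)); print(n,round(v,3),l[0]-8,l[1]-8)
E
```

```text
block 0.996 0 0
screw 0.997 0 0
hexk 1.0 0 0
```

```bash
python3 -c "
from bench import *
print(job_done())"
```

```text
the job is handed in; nothing more can be done
None
```

Key 1 was the latched key. I pressed it home and it came up, so all four keys now stand raised, and I handed the job in at about 18 s of the 54 s allowed. `job_done()` gives no verdict, so this rests on my own checks.

- **Taps, in order 1 to 4:** Key 1 was felt at z = 78.7 mm and did not move at about 3 N. Keys 2, 3 and 4 were felt at about 82.1–82.2 mm. Keys 2 and 3 yielded by about 1 mm at 4–5 N, and I stopped at first contact on key 4 (3.4 N).
- **Press:** Key 1 reached home at z = 75.5 mm with about 19 N, then I released it and moved the arm clear.
- **Last checks:** The before and after side views show key 1 now raised like the others. With the arm clear, the measured force was about zero.
- **Loose things:** Image matching shows the sensor block, cap screw and hexagon key shifted by 0 px. The tape roll was only compared by its detection box, which agrees within about 1 px.
- **Disagreements:** The detector's box for the sensor block differed by about 4 px, but image matching showed no shift, so I took it as detector error. The wrist-camera projection put the keys about 4 mm off the fixed-camera fit; I corrected by 1–2 mm, and every tap still landed on its key.

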